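Unlatch and uncover the filter of a sterilisation container lid

ROBOT

A 6-joint arm with a two-finger parallel gripper is mounted at the origin on a cart in front of the work surface, level with it; the furniture and walls round the work are solid. World frame = base frame: x ahead of the robot, y to its left, z up, the work surface at z = 0. Lengths are in mm, angles in rad, forces in N, time in s.
With the tool pointing down it reaches from about 400 to 925 mm from the base axis. Payload 12.5 kg.
Tool frame: the origin (TCP) lies between the finger pads, 19 mm behind the fingertips; this is the grasp point; z points along the fingers, y is the line along which they close (so a half turn about z gives the same grasp; the last joint's range is limited). The gripper opens to 95 mm and grips with 3 to 60 N. Pads are 20 mm wide; open, the fingers measure 119 mm over their backs; the gripper's body (75 mm by 180 mm) begins 59 mm behind the grasp point.
Start: joints at [0.997, 0.491, 1.559, -0, 1.092, -0.106], TCP at [281.814, 557.876, 233.461] pointing down, gripper open.
Joint ranges: [-3.1, 3.1], [-0.84, 2.19], [0.05, 2.79], [-1.13, 4.28], [0.06, 2.93], [-2.69, 2.69]. Speed limits (rad/s): [2.22, 2.22, 2.79, 3.14, 3.14, 3.14].

INTERFACE

Orientations are given as [roll, pitch, yaw] about the fixed x, y, z axes, in that order (R = Rz(yaw) Ry(pitch) Rx(roll)).
In Python, from cell import env gives the robot as it stands.
- The arm moves only by the tool tcp_steps, called as a command line: name --argument value ..., lists and objects as JSON in quotes. Schema: {"type":"object","properties":{"moves":{"type":"string"},"only":{"type":"string"},"quiet":{"type":"boolean"},"lines":{"type":"string"}},"required":["moves"],"additionalProperties":false}. moves is a string of 1 to 5 rows, parted by semicolons, with the numbers parted by spaces; each row has 5 numbers: dx, dy, dz in units of 100 mm, then a turn about the tool's z in units of 0.25 rad, then the opening from 0.0 (shut) to 1.0 (fully open); each row is the pose to reach, as a shift and turn from the pose commanded when the call began, along the tool's axes at that moment; what a row does not reach only later rows make up. A row lasts 1/12 s, in which the tool goes at most 41.7 mm and 0.125 rad, less where a joint would pass 70% of its speed; a pose out of reach is approached as far as the arm can. The fingers move at their own pace and stop on an object; the grip force is fixed at half the most. Time passes only in rows, so rows that do not move let the fingers close. The tool returns the time, the measured TCP pose, the force, the opening and the grip force at its end. only (a regular expression) keeps the lines of the reply that match it, lines (a string "A,B") keeps lines A to B, and quiet returns only ok. Input that does not fit is refused with a message, and nothing moves.
- env.state(): the state, without advancing time (a new reading comes with each control period).
- env.read_camera(name): name is "scene" or "top"; returns (picture, depth): 420x560x3 uint8, red, green, blue; 420x560 float32, mm along the optical axis (not along the pixel's ray), 0 where there is no reading.
- env.camera_info(name): a dict with "vertical_fov" (degrees; the focal length in pixels is half the picture's height over the tangent of half this angle, whatever the lens; pixels are square), "cx", "cy" (the principal point, pixels), "dist_coeffs" ([k1, k2, p1, p2, k3] as OpenCV has them; the pictures are not rectified), "origin" and "attitude" of the camera in the world. Camera axes: x right, y down, z forward; pixel columns grow to the right and rows downward; lengths in mm; the calibration is good to about 2 mm. A picture is of the moment at which its call begins. camera_info takes no time and is no camera call.
- env.job_done(): hands the job in; it is judged then, once.
The state is a dict: "t": time; "joints": joint angles; "qvel": joint speeds; "tau": joint torques, N m; "eef_pos": TCP position; "tcp_rot": TCP orientation; "ft_force": force on the tool from outside, world axes, zero at the start; "moment": the same for the moment, N m; "opening": opening from 0.0 (shut) to 1.0 (fully open); "grip_force": force on a finger pad.
Only numpy, scipy, OpenCV 4.12 (cv2) and the standard library are available. Lean on these libraries where they do the work, as an engineer would, in place of code of your own. Each camera call takes 0.05 s, during which the arm holds its last target. There are 200 camera calls.

TASK

Open the filter unit of the container lid so that its filter can be inspected: turn the blue knob clockwise until the hold-down arm is off the cover and the sprung roller drops into the notch of the brass cam. Then lift off the perforated cover, which has a black bar handle, leaving the white filter cassette under it in its seat, and set the cover down upright in the middle of the green mat without dropping it. Leave the other things on the table where they are.

Things in the scene. Friction and masses are not known exactly. Their poses are not given: they have to be found in the camera images.
- lid: Blue-grey anodised sterilisation-container lid, fixed, lying inside up: open pan 196 (x) x 270 (y) x 29 mm high, black seal on its lip, floor at z 5. Origin: centre of underside, z up. On its floor, at (x, y) in mm: the perforated cover at (0, 65), the knob's upright axis at (0, -30), the sprung follower from there to the -y wall.
- knob_grip (a point): On the knob's axis, 87 mm above the table; axes turn with the knob. Its grip is a blue wing 14 mm thick (x), 62 mm long (y), from 66 to 92 mm above the table. A TCP at this point grips it well, closing along point x; fingertips then clear the steel arm below, whose top is 65 mm above the table.
- hold_down_tip (a point): End of the steel hold-down arm, 16 mm wide, 6 mm thick: on its top face above its rubber pad, 95 mm from the knob's axis along the knob's y, 65 mm above the table. The arm turns with the knob. At the start it lies over the cover, its pad 1.5 mm above the cover's handle, so that the cover can be neither gripped nor lifted.
- knob (a joint): Knob, arm and brass cam plate, rad, growing clockwise seen from above. 0: arm along lid +y, over the cover; starts within 0.15 of it. Notch at 1.25 (play 0.03): arm points at the green dot on the lip. The roller starts to sink at about 1.04 and draws the knob into the notch; the notch's far wall stops it at 1.28. Turns with under 0.1 N m; stays where left.
- follower (a joint): Travel of the sprung follower (steel fork with a 12 mm roller and a red band, in a steel guide) towards the knob's axis, m. 0: the roller rides on the round rim of the cam. 0.005: fully down in the notch, where it holds the knob. Spring force 5 to 6 N.
- cover: Loose round perforated aluminium cover, an upturned pan: 101 mm across at its foot, 92 mm above, 28 mm high, 0.11 to 0.22 kg. Origin: centre of underside, z up. Black bar handle across its top, 62 mm long (own y), 13 mm thick (x), 22 mm high. Stands on the lid's floor over the cassette, its y within 0.1 rad of lid +y.
- cover_handle (a point): Middle of the top face of the cover's bar handle, 50 mm above the cover's underside; axes as the cover's. With the TCP here the fingertips reach 19 mm down beside the bar, to 3 mm above the cover's top: a good grip, closing along x.
- cassette: Loose white round filter cassette, an upturned pan 80 mm across, 20 mm high, 0.1 kg, under the cover with 3 mm of play all round. Origin: centre of its underside, z up. It sits over a 66 mm round boss, 5 mm high, on the lid's floor and is to be left there.
- mat: Fixed green silicone mat, 170 x 170 mm, 4 mm thick, on the table to the left of the lid. Origin: centre of its underside, sides along x and y.
- kidney_dish: White kidney dish, 56 x 148 x 33 mm, loose, a bystander to leave alone. Origin: centre of its underside.
- timer: White countdown timer, 60 x 62 x 20 mm, loose, a bystander to leave alone. Origin: centre of its underside.

How it is judged:
By the outcome, as a careful person would: the job done as asked, in the order asked, and still so for the second after the job is handed in, with the robot touching nothing.
It also fails if it takes over 51 s, if anything falls off the work surface, if the arm or the gripper's body presses on something with over 40 N, if the wrist force passes 120 N, or if a joint passes its speed limit or range.

## Working session

There is one attempt and no reset: what is moved stays moved. The work goes in short steps, Python scripts to look and compute and a tool call to move; the robot and the scene stay as the last step left them, time stands still between calls to the robot, and variables do not carry over. Pictures are saved under pics/ and viewed, at most 10 in all, crops included, and the job is handed in when it is done.

```bash
ls; mkdir -p pics
```

Create h.py:
```python
import numpy as np, cv2
from cell import env
from scipy.spatial.transform import Rotation as R
def cam(n):
    i=env.camera_info(n); f=210/np.tan(np.radians(i["vertical_fov"])/2)
    K=np.array([[f,0,i["cx"]],[0,f,i["cy"]],[0,0,1]]); return i,K,np.array(i["dist_coeffs"],float)
def rot(i):
    a=np.array(i["attitude"],float)
    return a if a.shape==(3,3) else R.from_euler('xyz',a).as_matrix()
def norm(n,px):
    i,K,d=cam(n); return cv2.undistortPoints(np.array(px,float).reshape(-1,1,2),K,d).reshape(-1,2)
def ray(n,px):
    i,K,d=cam(n); p=norm(n,px); return np.array(i["origin"],float),np.c_[p,np.ones(len(p))]@rot(i).T
def plane(n,px,z):
    o,v=ray(n,px); return o+v*((z-o[2])/v[:,2])[:,None]
def deep(n,px,dep):
    o,v=ray(n,px); px=np.array(px).reshape(-1,2).astype(int); return o+v*dep[px[:,1],px[:,0]][:,None]
def cloud(n,dep):
    h,w=dep.shape; g=np.stack(np.meshgrid(np.arange(w),np.arange(h)),-1).reshape(-1,2)
    P=deep(n,g,dep).reshape(h,w,3); P[dep==0]=np.nan; return P
```

Run:
```python
from h import *
for n in("scene","top"):
    print(n,env.camera_info(n)); p,d=env.read_camera(n); cv2.imwrite(f"pics/{n}0.png",p[:,:,::-1]); np.savez(f"{n}0.npz",p=p,d=d)
print(env.state())
```

```text
cell.py
pics
scene {'vertical_fov': 46.1771552218058, 'cx': 288.68312690061185, 'cy': 212.26000867353252, 'dist_coeffs': array([-0.15971441,  0.        ,  0.        ,  0.        ,  0.        ]), 'origin': array([  91.6950185 , -334.41466153,  858.47510796]), 'attitude': array([-2.3819767 ,  0.0076784 , -0.73047469])}
top {'vertical_fov': 56.22117128099726, 'cx': 282.77087903445914, 'cy': 210.00586795700244, 'dist_coeffs': array([-0.07133739,  0.        ,  0.        ,  0.        ,  0.        ]), 'origin': array([537.94040806, 213.89374159, 919.10017552]), 'attitude': array([-3.11026682, -0.01837581, -1.57998628])}
{'t': 0.1, 'joints': array([ 9.97412037e-01,  4.91458067e-01,  1.55940122e+00, -1.97099541e-05,
        1.09165197e+00, -1.05577280e-01]), 'qvel': array([-0.00012347, -0.00207525,  0.00035884,  0.00170006, -0.00019688,
       -0.00113521]), 'tau': array([ 2.00148454e-03, -6.13619614e+01, -2.58610082e+01,  6.93137851e-02,
        4.70723142e-02,  1.19116714e-05]), 'eef_pos': array([281.69745326, 557.70190761, 232.94139268]), 'tcp_rot': array([-3.14067732e+00, -7.94190675e-05,  2.67379470e+00]), 'ft_force': array([-0.12393667, -0.42990718,  0.60574597]), 'moment': array([-0.01231222,  0.01807178,  0.01569724]), 'grip_force': 0.0, 'opening': 0.9997365172671093}
```

View pics/scene0.png

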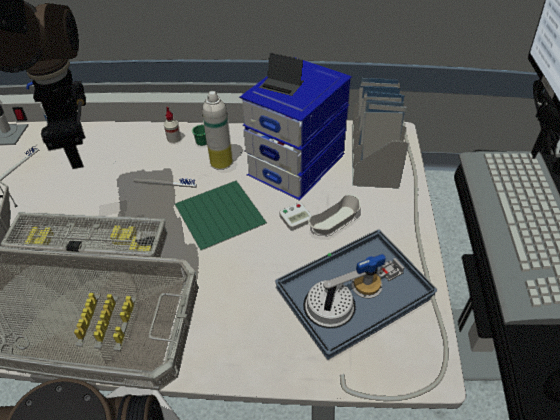

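View pics/top0.png

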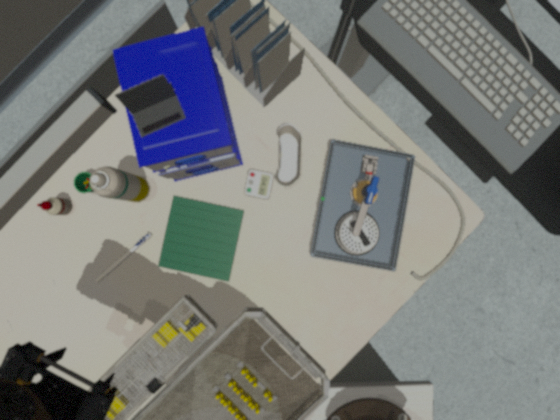

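The scene view shows the lid at about (355,290), with the arm over the cover at (330,300) and the knob at (370,265). The top view shows the lid at (362,205), cover (356,232), knob (370,188), green dot (322,198) and mat (201,238).

Create m.py:
```python
from h import *
T=np.load("top0.npz");S=np.load("scene0.npz")
def hsv(p): return cv2.cvtColor(p,cv2.COLOR_RGB2HSV)
def mask(p,lo,hi,box):
    m=cv2.inRange(hsv(p),lo,hi); k=np.zeros_like(m); x0,y0,x1,y1=box; k[y0:y1,x0:x1]=m[y0:y1,x0:x1]; return k
for n,D,lb,mb in(("top",T,(300,130,425,275),(150,190,250,285)),("scene",S,(270,225,440,360),(170,178,270,252))):
    p,d=D["p"],D["d"]; P=cloud(n,d)
    m=mask(p,(105,170,60),(125,255,255),lb) # knob
    y,x=np.nonzero(m); q=P[m>0]; print(n,"knob px",len(x),x.mean(),y.mean(),"zs",np.nanpercentile(q[:,2],[5,50,95]),)
    top=q[q[:,2]>np.nanpercentile(q[:,2],95)-8]; r=cv2.minAreaRect(top[:,:2].astype(np.float32)); print("  wing",r, np.nanmedian(top,0))
    m=mask(p,(35,80,20),(90,255,200),mb); c=max(cv2.findContours(m,0,2)[0],key=cv2.contourArea)
    q=plane(n,c.reshape(-1,2),4); print("  mat",cv2.minAreaRect(q[:,:2].astype(np.float32)), "z",np.nanmedian(P[m>0][:,2]))
    # points by depth in lid area
    x0,y0,x1,y1=lb; Q=P[y0:y1,x0:x1].reshape(-1,3); C=p[y0:y1,x0:x1].reshape(-1,3)
    ok=np.isfinite(Q[:,2]); Q=Q[ok];C=C[ok]
    L=Q[(Q[:,2]>22)&(Q[:,2]<34)]
    print("  hist",np.histogram(Q[:,2],bins=[-10,0,3,8,15,22,26,30,34,38,45,50,54,58,62,68,74,80,86,90,95,120])[0])
    g=mask(p,(45,120,80),(85,255,255),lb); y,x=np.nonzero(g); print("  dot",len(x),x.mean() if len(x) else 0,y.mean() if len(x) else 0, plane(n,[[x.mean(),y.mean()]],29) if len(x) else 0)
    cv2.imwrite(f"pics/{n}1.png",cv2.resize(p[y0:y1,x0:x1,::-1],None,fx=4.2,fy=4.2,interpolation=cv2.INTER_CUBIC))
```

```bash
python3 m.py
```

```text
top knob px 15 373.46666666666664 184.93333333333334 zs [88.99456256 92.12294036 93.57050229]
  wing ((616.8052978515625, 3.458432197570801), (11.09824275970459, 26.185483932495117), 65.9204330444336) [615.24113889   3.76147831  92.12294036]
  mat ((503.0931701660156, 388.7686767578125), (162.46200561523438, 163.48269653320312), 77.49864959716797) z 3.781749936532833
  hist [3726 4044 5410  689  306  349 1402  956  237   10    5   47   63   16
  266   16   18   14   71  149    1]
  dot 2 322.5 198.0 [[592.219924   106.67695387  29.        ]]
scene knob px 242 371.1652892561983 263.4297520661157 zs [72.70339431 88.42349536 93.80175132]
  wing ((605.897705078125, 5.390937805175781), (22.937068939208984, 58.40558624267578), 55.74571228027344) [608.97794782   2.27432294  90.41269953]
  mat ((503.836181640625, 385.95257568359375), (167.02806091308594, 166.1180419921875), 77.50224304199219) z 3.0124662090941
  hist [7154 4632 4538 1271  917  640 1539 1023  225   38   27   66   69   25
  317   48   54   43   74  125    3]
  dot 6 329.0 254.5 [[593.16150513 105.01840692  29.        ]]
```

View pics/top1.png

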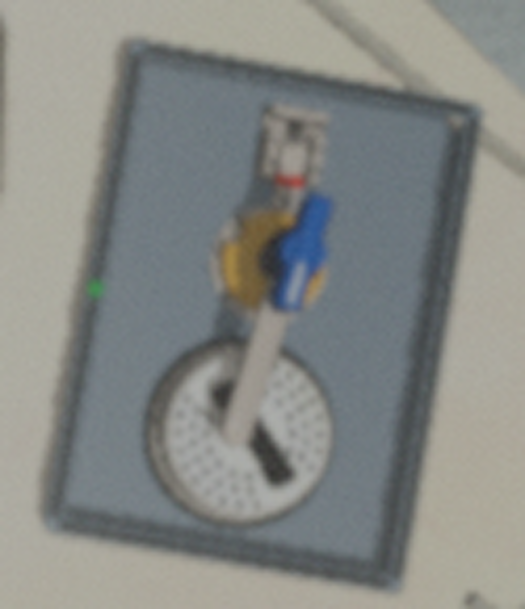

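View pics/scene1.png

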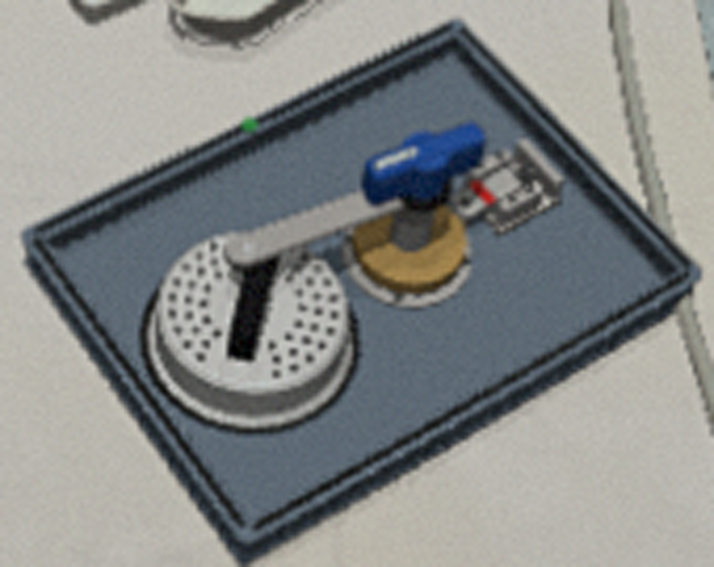

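The crops show the lid's four lip corners, the wing along the arm, the arm tip at crop (235,437) in top and (243,247) in scene, and the handle turned some 45° from the arm rather than along the lid. I'll measure it rather than trust the text.

Create m2.py:
```python
from h import *
T=np.load("top0.npz");S=np.load("scene0.npz")
s=4.2
def px(n,l): return np.array(l,float)/s+np.array({"top":(300,130),"scene":(270,225)}[n])-0.4
def tri(a,b):
    (o1,v1),(o2,v2)=ray("top",px("top",[a])),ray("scene",px("scene",[b]))
    v1=v1[0]/np.linalg.norm(v1[0]);v2=v2[0]/np.linalg.norm(v2[0])
    t=np.linalg.lstsq(np.c_[v1,-v2],o2-o1,rcond=None)[0]; p,q=o1+t[0]*v1,o2+t[1]*v2
    return (p+q)/2,np.linalg.norm(p-q)
cor={"top":[(135,45),(475,110),(395,582),(50,527)],"scene":[(457,25),(693,270),(243,560),(27,237)]}
for n in cor:
    q=plane(n,px(n,cor[n]),29)[:,:2]; e=np.linalg.norm(q-np.roll(q,-1,0),axis=1)
    c=q.mean(0); y=(q[2]+q[3]-q[0]-q[1]); y/=np.linalg.norm(y)
    print(n,"lid",c,"sides",e,"yaw of +y",np.arctan2(y[1],y[0]),"knob",c-30*y,"cover",c+65*y)
for nm,a,b in(("tip",(235,440),(243,245)),("dot",(96,288),(250,125)),("hnear",(283,482),(240,355)),("c0",cor["top"][0],cor["scene"][0]),("c3",cor["top"][3],cor["scene"][3])): print(nm,*tri(a,b))
for n,D,lo in(("top",T,(104,110,40)),("scene",S,(104,150,40))):
    p,d=D["p"],D["d"]; P=cloud(n,d)
    box=(300,130,425,275) if n=="top" else (340,245,400,285)
    m=cv2.inRange(cv2.cvtColor(p,cv2.COLOR_RGB2HSV),lo,(125,255,255)); k=np.zeros_like(m); x0,y0,x1,y1=box;k[y0:y1,x0:x1]=m[y0:y1,x0:x1]
    c=max(cv2.findContours(k,0,2)[0],key=cv2.contourArea); m=cv2.drawContours(np.zeros_like(m),[c],-1,255,-1)
    q=P[m>0]; q=q[q[:,2]>86]; r=cv2.minAreaRect(q[:,:2].astype(np.float32)); b=cv2.boxPoints(r); i=0 if np.linalg.norm(b[0]-b[1])>np.linalg.norm(b[1]-b[2]) else 1
    v=b[i+1]-b[i]; print(n,"wing",len(q),r[0],r[1],np.arctan2(v[1],v[0]))
    # dark handle
    x0,y0,x1,y1=(340,205,385,255) if n=="top" else (302,280,357,330)
    Q=P[y0:y1,x0:x1].reshape(-1,3);V=p[y0:y1,x0:x1].max(2).ravel()
    M=(Q[:,2]>45)&(Q[:,2]<60); q=Q[M]; r=cv2.minAreaRect(q[:,:2].astype(np.float32)); print(n,"handle",len(q),r,np.median(q[:,2]))
    M=(Q[:,2]>30)&(Q[:,2]<37); q=Q[M]; print(n,"cover top",cv2.minEnclosingCircle(q[:,:2].astype(np.float32)),np.median(q[:,2]))
```

```bash
python3 m2.py
```

```text
top lid [576.65317777  14.45153789] sides [191.20787994 262.55036141 190.69138371 266.08325001] yaw of +y 2.9531215400823827 knob [606.1219327    8.83081883] cover [512.80420874  26.6297625 ]
scene lid [574.03511982   8.88398838] sides [187.8132658  273.07970474 199.35695589 265.81261686] yaw of +y 2.97216037683456 knob [603.60553952   3.8253049 ] cover [509.96587712  19.84446923]
tip [513.13494179  37.76974225  69.34903928] 7.940370331874183
dot [592.78181633 105.95278572  28.71826578] 2.4326911194229526
hnear [487.24647549   7.4840459   38.02258064] 2.518981296745865
c0 [726.75550983  81.81792603  23.78457978] 3.001462014262642
c3 [463.82609937 131.9185776   25.10263845] 2.8290685541907266
top wing 149 (605.5306396484375, 8.620258331298828) (20.02606964111328, 58.20161056518555) -0.53167236
top handle 121 ((519.8289184570312, 31.032306671142578), (77.03156280517578, 29.686813354492188), 19.72134780883789) 54.33117226354534
top cover top ((513.5344848632812, 26.06878662109375), 45.92689514160156) 32.848722609737024
scene wing 158 (605.897705078125, 5.390937805175781) (22.937068939208984, 58.40558624267578) -0.59784985
scene handle 145 ((506.7413024902344, 21.966102600097656), (48.0301513671875, 18.254114151000977), 33.90322494506836) 53.98099782444115
scene cover top ((500.939453125, 22.292043685913086), 59.04291534423828) 32.67147950772937
```

Create go.py:
```python
import sys; from h import *
x,y,z,yaw=map(float,sys.argv[1:5]); s=env.state(); r=R.from_euler('xyz',s["tcp_rot"])
d=r.inv().apply(np.array([x,y,z])-s["eef_pos"]); print("t",round(s["t"],2),"d",d.round(1),"len",np.linalg.norm(d).round(),"turn",round((s["tcp_rot"][2]-yaw+np.pi/2)%np.pi-np.pi/2,3),"F",s["ft_force"].round(1),"j",s["joints"].round(2))
```

Create pca.py:
```python
from h import *
def fit(q):
    c=(q.max(0)+q.min(0))/2; v=np.linalg.svd(q-q.mean(0),full_matrices=False)[2][0]; u=(q-q.mean(0))@v; w=(q-q.mean(0))@np.array([-v[1],v[0]])
    mid=q.mean(0)+v*(np.percentile(u,1)+np.percentile(u,99))/2+np.array([-v[1],v[0]])*np.median(w)
    return "mid",mid.round(1),"ang",np.round(np.arctan2(v[1],v[0])%np.pi,3),"len",np.ptp(u).round(1),np.ptp(w).round(1),len(q)
```

Run:
```python
from pca import *
for n,b in(("top",(345,170,395,205)),("scene",(350,250,400,285))):
    D=np.load(n+"0.npz");P=cloud(n,D["d"]);x0,y0,x1,y1=b
    q=P[y0:y1,x0:x1].reshape(-1,3); q=q[(q[:,2]>88)&(q[:,2]<100)]; print(n,"wing",fit(q[:,:2]),np.median(q[:,2]))
    a=P[(slice(y0,y1+40),slice(x0-60,x1))].reshape(-1,3); a=a[(a[:,2]>62)&(a[:,2]<68)]; print("arm",fit(a[:,:2]),np.median(a[:,2]))
```

```bash
python3 go.py 605.5 6.5 150 2.8
```

```text
top wing ('mid', array([604.6,   8. ]), 'ang', np.float64(2.808), 'len', np.float64(61.8), np.float64(22.0), 202) 90.96590795284186
arm ('mid', array([562.5,  25.2]), 'ang', np.float64(2.889), 'len', np.float64(115.6), np.float64(30.5), 266) 64.92618282774424
scene wing ('mid', array([605.7,   4.5]), 'ang', np.float64(2.827), 'len', np.float64(60.9), np.float64(22.6), 178) 91.00642104382592
arm ('mid', array([563.6,  17.4]), 'ang', np.float64(2.722), 'len', np.float64(128.7), np.float64(22.5), 317) 64.86502157694895
t 0.1 d [-537.6 -345.9   83.2] len 645.0 turn -0.126 F [-0.1 -0.4  0.6] j [ 1.    0.49  1.56 -0.    1.09 -0.11]
```

Careful with the scale: shifts go in units of 100 mm and turns go in units of 0.25 rad. That gives: -170 mm is -1.7, -136 mm is -1.36, -0.13 rad is -0.52.

tcp_steps --moves "-0.34 -0.22 0 0 1;-0.68 -0.44 0 -0.24 1;-1.02 -0.66 0 -0.52 1;-1.36 -0.88 0 -0.52 1;-1.7 -1.09 0 -0.52 1"

```text
t: 0.52
eef_pos: [384.7, 382.1, 233.2]
tcp_rot: [-3.141, -0.0, 2.805]
ft_force: [1.0, -0.3, -0.7]
opening: 1.0
grip_force: 0.0
```

```bash
python3 go.py 605.2 6.3 150 2.81
```

```text
t 0.52 d [-332.3 -281.8   83.3] len 444.0 turn -0.005 F [ 1.  -0.3 -0.7] j [ 0.66  0.37  1.76  0.    1.01 -0.57]
```

```bash
ls
```

```text
cell.py
go.py
h.py
m.py
m2.py
pca.py
pics
scene0.npz
top0.npz
```
Lag likely (a few mm; measured behind commanded?). It's exact-ish: commanded -170,-109 =202mm; measured moved (103,-175.6)=203. Good.

tcp_steps --moves "-0.3 -0.26 0.05 0 1;-0.6 -0.51 0.1 0 1;-0.9 -0.77 0.16 0 1;-1.2 -1.02 0.23 0 1;-1.5 -1.27 0.3 0 1"

```text
t: 0.93
eef_pos: [484.4, 212.6, 203.1]
tcp_rot: [3.142, -0.0, 2.804]
ft_force: [1.4, 0.2, 0.2]
opening: 0.999
grip_force: 0.0
```

tcp_steps --moves "-0.3 -0.26 0.08 0 1;-0.6 -0.51 0.16 0 1;-0.9 -0.77 0.25 0 1;-1.2 -1.02 0.34 0 1;-1.5 -1.27 0.43 0 1"

```text
t: 1.35
eef_pos: [583.8, 42.9, 159.8]
tcp_rot: [3.142, -0.0, 2.804]
ft_force: [0.2, -0.3, 0.1]
opening: 0.999
grip_force: 0.0
```

```bash
python3 go.py 605.2 6.3 87 2.81
```

```text
t 1.35 d [-32.3 -27.5  72.8] len 84.0 turn -0.006 F [ 0.2 -0.3  0.1] j [-0.04  0.52  1.74  0.    0.89 -1.27]
```

Scaled: 72.5 mm is 0.725, 60 mm is 0.6.

tcp_steps --moves "-0.2 -0.17 0.15 0 0.7;-0.32 -0.275 0.35 0 0.6;-0.32 -0.275 0.6 0 0.5;-0.32 -0.275 0.725 0 0.4;-0.32 -0.275 0.725 0 0.4"

```text
t: 1.77
eef_pos: [603.0, 7.9, 84.9]
tcp_rot: [-3.14, -0.005, 2.803]
ft_force: [-0.3, 0.0, -0.4]
opening: 0.706
grip_force: 0.0
```

```bash
python3 go.py 605.2 6.3 87 2.81
```

Run:
```python
from h import *
p,d=env.read_camera("scene"); cv2.imwrite("pics/s2.png",cv2.resize(p[200:360,250:450,::-1],None,fx=4,fy=3.75))
```

```text
t 1.77 d [-2.6 -0.8 -2.2] len 3.0 turn -0.007 F [-0.3  0.  -0.4] j [-0.1   0.64  1.75  0.    0.76 -1.33]
```

View pics/s2.png

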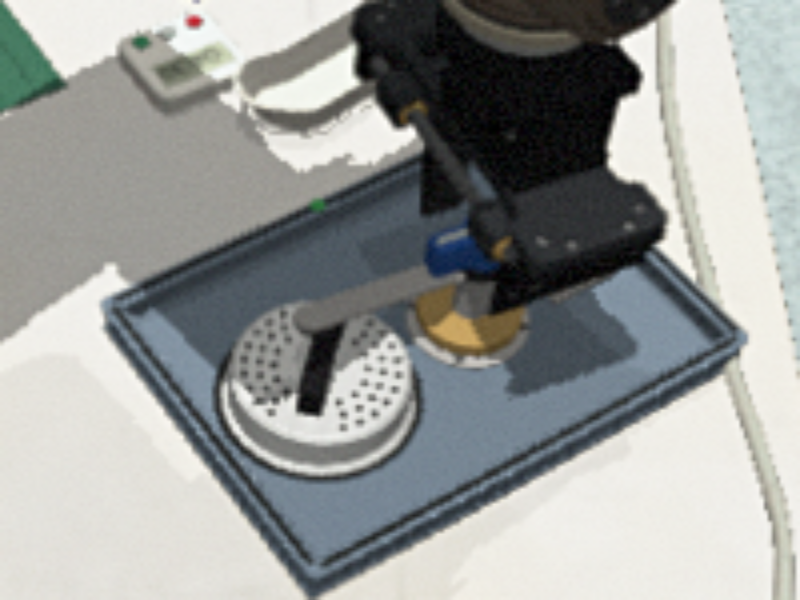

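The fingers straddle the blue wing at (450,250), and the arm and cover are undisturbed. Next I close on it.

Scaled: -1 mm is -0.01.

tcp_steps --moves "0 0 -0.01 0 0;0 0 -0.01 0 0;0 0 -0.01 0 0;0 0 -0.01 0 0;0 0 -0.01 0 0"

```text
t: 2.23
eef_pos: [604.5, 8.5, 89.6]
tcp_rot: [3.141, 0.001, 2.804]
ft_force: [0.5, -0.4, -0.5]
opening: 0.308
grip_force: 0.0
```

tcp_steps --moves "0 0 0 0 0;0 0 0 0 0;0 0 0 0 0;0 0 0 0 0;0 0 0 0 0"

```text
t: 2.65
eef_pos: [604.2, 8.0, 89.1]
tcp_rot: [-3.141, -0.0, 2.804]
ft_force: [-2.8, -3.6, 3.1]
opening: 0.148
grip_force: 30.0
```

```bash
python3 go.py 605.2 6.3 87 2.81
```

```text
t 2.65 d [-1.5 -1.3  2.1] len 3.0 turn -0.006 F [-2.8 -3.6  3.1] j [-0.1   0.63  1.74 -0.    0.76 -1.33]
```

tcp_steps --moves "-0.01 -0.01 0.01 0 0;-0.01 -0.01 0.01 0.48 0;-0.01 -0.01 0.01 0.96 0;-0.01 -0.01 0.01 1.44 0;-0.01 -0.01 0.01 1.92 0"

```text
t: 3.07
eef_pos: [604.9, 8.6, 89.0]
tcp_rot: [3.14, -0.001, 2.318]
ft_force: [-3.1, 10.1, 13.3]
opening: 0.142
grip_force: 30.0
```

tcp_steps --moves "0 0 0 0.48 0;0 0 0 0.96 0;0 0 0 1.44 0;0 0 0 1.76 0;0 0 0 1.76 0"

```text
t: 3.48
eef_pos: [605.7, 9.0, 89.0]
tcp_rot: [3.139, -0.002, 1.878]
ft_force: [-0.6, 13.3, 11.0]
opening: 0.147
grip_force: 30.0
```

```bash
python3 go.py 605.2 6.3 87 1.71
```

```text
t 3.48 d [-2.4 -1.3  2. ] len 3.0 turn 0.168 F [-0.6 13.3 11. ] j [-0.1   0.64  1.74  0.    0.76 -0.41]
```

Scaled: 1.5 mm is 0.015, -1 mm is -0.01, 0.15 rad is 0.6.

tcp_steps --moves "0.015 0 -0.01 0.2 0;0.015 0 -0.01 0.4 0;0.015 0 -0.01 0.6 0;0.015 0 -0.01 0.6 0"

```text
t: 3.82
eef_pos: [605.9, 9.3, 89.1]
tcp_rot: [3.138, -0.0, 1.73]
ft_force: [6.4, 5.3, -1.0]
opening: 0.145
grip_force: 30.0
```

```bash
python3 go.py 605.2 6.3 87 1.71;python3 - <<'E'
from h import *
print(env.state()["moment"])
p,d=env.read_camera("top"); cv2.imwrite("pics/t3.png",cv2.resize(p[130:275,290:430,::-1],None,fx=4,fy=4,interpolation=cv2.INTER_CUBIC))
E
```

```text
t 3.82 d [-2.9 -1.2  2.1] len 4.0 turn 0.02 F [ 6.4  5.3 -1. ] j [-0.09  0.64  1.74  0.    0.76 -0.26]
[ 7.80142787e-01 -8.58803623e-01 -4.44029903e-04]
```

tcp_steps --moves "0 0 0 0 0.5;0 0 0 0 0.5;0 0 0 0 0.5;0 0 0 0 0.5;0 0 0 0 0.5"

```text
t: 4.28
eef_pos: [604.4, 8.5, 88.9]
tcp_rot: [-3.141, -0.0, 1.734]
ft_force: [0.1, 0.1, 0.4]
opening: 0.442
grip_force: 0.0
```

tcp_steps --moves "0 0 -0.2 0 0.5;0 0 -0.55 0 0.5;0 0 -0.95 0 0.5;-0.4 0 -1.2 0 0.5;-0.8 0 -1.2 0 0.5"

```text
t: 4.7
eef_pos: [618.4, -66.6, 214.0]
tcp_rot: [3.135, 0.002, 1.738]
ft_force: [1.6, -0.2, -0.3]
opening: 0.499
grip_force: 0.0
```

tcp_steps --moves "-0.4 0 0 0 0.9;-0.8 0 0 0 0.9;-1.2 0 0 0 0.9"

```text
t: 4.95
eef_pos: [636.4, -187.7, 209.1]
tcp_rot: [3.141, 0.0, 1.734]
ft_force: [0.9, 0.3, -0.3]
opening: 0.655
grip_force: 0.0
```

Run:
```python
from h import *
for n in("scene","top"):
    p,d=env.read_camera(n); np.savez(n+"4.npz",p=p,d=d)
    c=p[215:365,260:450] if n=="scene" else p[130:275,290:430]
    cv2.imwrite(f"pics/{n}4.png",cv2.resize(c[:,:,::-1],None,fx=4,fy=4,interpolation=cv2.INTER_CUBIC))
```

```text
(no output)
```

View pics/scene4.png

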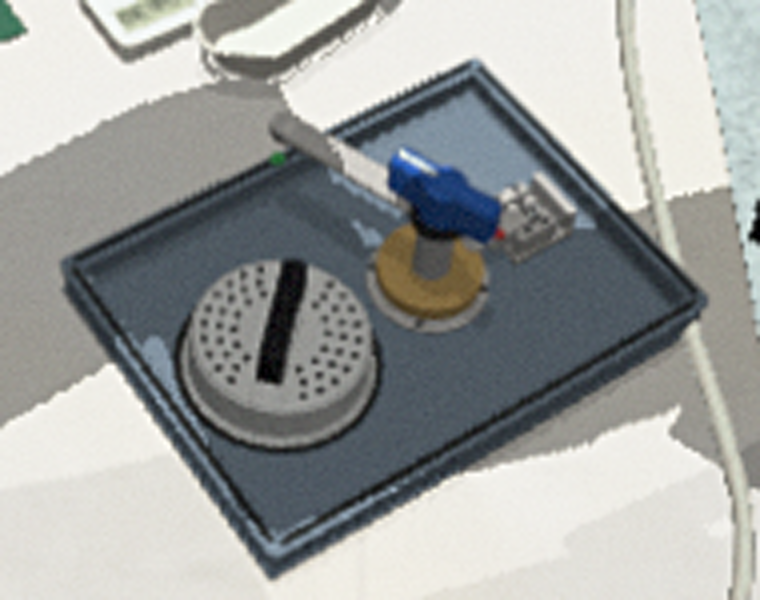

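View pics/top4.png

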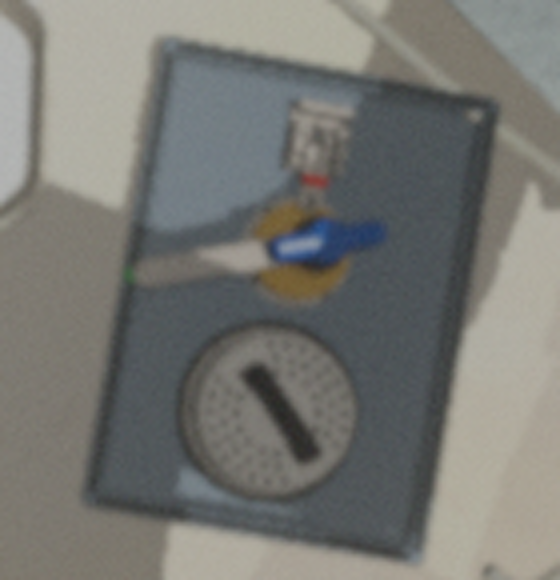

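The arm now points at the green dot and is clear of the cover. The red band has moved towards the cam, and the handle is fully visible, lying diagonally from (250,370) to (310,455) in the top crop. Now I'll put numbers on these.

Create m5.py:
```python
from pca import *
import sys
for n,bw,bh,br in(("top",(345,170,395,205),(330,205,390,260),(350,165,390,190)),("scene",(350,250,400,285),(300,270,360,330),(370,255,420,290))):
    D=np.load(n+"4.npz");p=D["p"];P=cloud(n,D["d"])
    f=lambda b:P[b[1]:b[3],b[0]:b[2]].reshape(-1,3)
    q=f(bw); q=q[(q[:,2]>88)&(q[:,2]<100)]; print(n,"wing",fit(q[:,:2]))
    q=f((bw[0]-60,bw[1]-25,bw[2],bw[3]+25)); q=q[(q[:,2]>62)&(q[:,2]<68)]; print(n,"arm",fit(q[:,:2]))
    q=f(bh); q=q[(q[:,2]>46)&(q[:,2]<60)]; print(n,"handle",fit(q[:,:2]),np.median(q[:,2]))
    q=f(bh); q=q[(q[:,2]>30)&(q[:,2]<37)]; print(n,"cover",cv2.minAreaRect(q[:,:2].astype(np.float32)))
    # handle by colour + ray at z 55
    m=np.zeros(p.shape[:2],np.uint8); x0,y0,x1,y1=bh
    xx,yy=np.meshgrid(np.arange(560),np.arange(420)); cc={"top":(357,231),"scene":(330,299)}[n]
    m=((p.max(2)<55)&(np.hypot(xx-cc[0],yy-cc[1])<20)).astype(np.uint8)
    k,l,st,ce=cv2.connectedComponentsWithStats(m); i=1+st[1:,4].argmax(); y,x=np.nonzero(l==i)
    print(n,"dark",fit(plane(n,np.c_[x,y],55)[:,:2]))
    for k in "04":
        D=np.load(n+k+".npz");p=D["p"];h=cv2.cvtColor(p,cv2.COLOR_RGB2HSV);m=(((h[...,0]<8)|(h[...,0]>172))&(h[...,1]>110)&(h[...,2]>50))
        w=np.zeros_like(m);x0,y0,x1,y1=br;w[y0:y1,x0:x1]=m[y0:y1,x0:x1];y,x=np.nonzero(w); print("red",k,len(x),plane(n,[[x.mean(),y.mean()]],30).round(1) if len(x) else 0)
```

```bash
python3 m5.py
```

```text
top wing ('mid', array([604.3,   8.2]), 'ang', np.float64(1.728), 'len', np.float64(61.4), np.float64(22.2), 206)
top arm ('mid', array([596.1,  56.6]), 'ang', np.float64(1.71), 'len', np.float64(110.5), np.float64(31.3), 269)
top handle ('mid', array([513.4,  26.6]), 'ang', np.float64(0.58), 'len', np.float64(61.6), np.float64(13.8), 177) 54.29224757342786
top cover ((500.197509765625, 29.641407012939453), (91.1004409790039, 118.9790267944336), 73.62847900390625)
top dark ('mid', array([513.9,  27.7]), 'ang', np.float64(0.579), 'len', np.float64(55.9), np.float64(9.9), 93)
red 0 8 [[6.495e+02 3.000e-01 3.000e+01]]
red 4 8 [[645.2   1.5  30. ]]
scene wing ('mid', array([606.4,   6.1]), 'ang', np.float64(1.739), 'len', np.float64(59.6), np.float64(23.6), 185)
scene arm ('mid', array([596.8,  48.6]), 'ang', np.float64(1.641), 'len', np.float64(123.4), np.float64(21.2), 240)
scene handle ('mid', array([514.4,  23.7]), 'ang', np.float64(0.584), 'len', np.float64(63.0), np.float64(13.3), 194) 54.1917405233599
scene cover ((511.4739685058594, 31.079971313476562), (126.50672149658203, 103.34461975097656), 46.17526626586914)
scene dark ('mid', array([508.4,  19.4]), 'ang', np.float64(0.586), 'len', np.float64(72.2), np.float64(12.9), 190)
red 0 17 [[648.5  -4.4  30. ]]
red 4 4 [[642.3  -9.9  30. ]]
```

The red band has moved about 4.5 mm inward and the wing has turned 1.08 rad, so the knob is in the notch. Handle centre is about (513.2,26.3), top z≈54–55, bar at 0.58 rad.

tcp_steps --moves "0.2 -0.05 0 0.48 0.7;0.55 -0.2 0 0.96 0.7;0.9 -0.4 0 1.44 0.7;1.25 -0.6 0 1.92 0.7;1.55 -0.75 0 2.4 0.7"

```text
t: 5.47
eef_pos: [534.9, -43.0, 208.6]
tcp_rot: [-3.14, -0.0, 1.128]
ft_force: [1.2, 0.2, -0.9]
opening: 0.701
grip_force: 0.0
```

```bash
python3 go.py 513.2 26.3 120 0.581
```

```text
t 5.47 d [ 53.3 -49.2  88.6] len 115.0 turn 0.547 F [ 1.2  0.2 -0.9] j [-0.2   0.4   1.8   0.    0.94  0.24]
```

Scaled: 88 mm is 0.88, 80 mm is 0.8, 0.547 rad is 2.188.

tcp_steps --moves "0.2 -0.18 0.1 0.48 0.6;0.4 -0.36 0.3 0.96 0.6;0.53 -0.49 0.55 1.44 0.6;0.53 -0.49 0.8 1.92 0.6;0.53 -0.49 0.88 2.188 0.6"

```text
t: 5.88
eef_pos: [513.5, 25.3, 118.3]
tcp_rot: [-3.139, 0.003, 0.582]
ft_force: [-0.3, 0.2, -0.4]
opening: 0.601
grip_force: 0.0
```

tcp_steps --moves "0 0 0 0 0.5"

```text
t: 5.97
eef_pos: [514.1, 24.6, 119.0]
tcp_rot: [-3.139, 0.003, 0.585]
ft_force: [0.0, 0.5, 0.5]
opening: 0.566
grip_force: 0.0
```

```bash
python3 go.py 513.2 26.3 55.5 0.581
```

```text
t 5.97 d [ 0.4 -1.8 63.5] len 64.0 turn 0.004 F [0.  0.5 0.5] j [-0.08  0.49  1.94  0.    0.71  0.91]
```

Scaled: 64 mm is 0.64, 58 mm is 0.58.

tcp_steps --moves "0.005 -0.015 0.2 0 0.45;0.005 -0.015 0.42 0 0.45;0.005 -0.015 0.58 0 0.45;0.005 -0.015 0.64 0 0.45;0.005 -0.015 0.64 0 0.45"

```text
t: 6.38
eef_pos: [514.7, 25.3, 56.3]
tcp_rot: [-3.141, 0.001, 0.588]
ft_force: [0.5, -0.4, 0.2]
opening: 0.456
grip_force: 0.0
```

tcp_steps --moves "0 0 0 0 0.45"

```text
t: 6.47
eef_pos: [515.3, 25.2, 57.5]
tcp_rot: [3.141, -0.001, 0.588]
ft_force: [0.3, -0.2, -0.1]
opening: 0.452
grip_force: 0.0
```

```bash
python3 go.py 513.2 26.3 55.5 0.581
```

Run:
```python
from h import *
p,d=env.read_camera("scene"); cv2.imwrite("pics/s6.png",cv2.resize(p[215:365,260:450,::-1],None,fx=4,fy=4,interpolation=cv2.INTER_CUBIC))
```

```text
t 6.47 d [-1.1 -2.   2. ] len 3.0 turn 0.007 F [ 0.3 -0.2 -0.1] j [-0.08  0.6   1.99  0.    0.56  0.9 ]
```

View pics/s6.png

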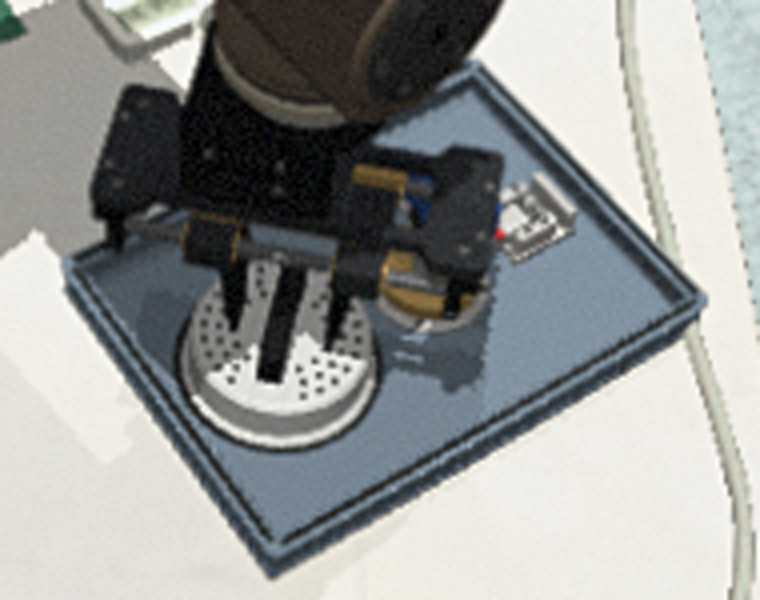

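The fingers straddle the black bar (about (235,290) and (335,310)). I'll nudge, close and lift.

tcp_steps --moves "-0.01 -0.015 0.015 0 0;-0.01 -0.015 0.015 0 0;-0.01 -0.015 0.015 0 0;-0.01 -0.015 0.015 0 0;-0.01 -0.015 0.015 0 0"

```text
t: 6.93
eef_pos: [513.4, 25.9, 55.5]
tcp_rot: [3.141, -0.0, 0.587]
ft_force: [-0.8, 0.6, -0.4]
opening: 0.157
grip_force: 0.0
```

tcp_steps --moves "0 0 0 0 0;0 0 0 0 0;0 0 0 0 0"

```text
t: 7.18
eef_pos: [513.4, 25.9, 55.4]
tcp_rot: [3.141, -0.0, 0.587]
ft_force: [0.1, 0.5, 5.3]
opening: 0.135
grip_force: 30.0
```

```bash
python3 go.py 513.2 26.3 55.5 0.581
```

```text
t 7.18 d [ 0.1 -0.4 -0.1] len 0.0 turn 0.006 F [0.1 0.5 5.3] j [-0.08  0.6   1.99  0.    0.55  0.91]
```

Scaled: -35 mm is -0.35, -24 mm is -0.24.

tcp_steps --moves "0 0 -0.03 0 0;0 0 -0.08 0 0;0 0 -0.15 0 0;0 0 -0.24 0 0;0 0 -0.35 0 0"

```text
t: 7.6
eef_pos: [513.1, 25.9, 90.9]
tcp_rot: [-3.141, 0.0, 0.587]
ft_force: [-0.6, -0.3, -1.8]
opening: 0.133
grip_force: 30.0
```

tcp_steps --moves "0 0 -0.15 0 0;0 0 -0.32 0 0;0 0 -0.5 0 0;0 0 -0.65 0 0;0 0 -0.72 0 0"

```text
t: 8.02
eef_pos: [513.7, 25.9, 164.7]
tcp_rot: [3.14, -0.002, 0.587]
ft_force: [0.4, 0.5, -1.1]
opening: 0.136
grip_force: 30.0
```

```bash
python3 go.py 504 388 165 0.581
```

Run:
```python
from h import *
p,d=env.read_camera("scene"); cv2.imwrite("pics/s7.png",cv2.resize(p[215:365,260:450,::-1],None,fx=4,fy=4,interpolation=cv2.INTER_CUBIC))
```

```text
t 8.02 d [ 1.924e+02 -3.069e+02 -3.000e-01] len 362.0 turn 0.006 F [ 0.4  0.5 -1.1] j [-0.08  0.42  1.91  0.    0.81  0.91]
```

View pics/s7.png

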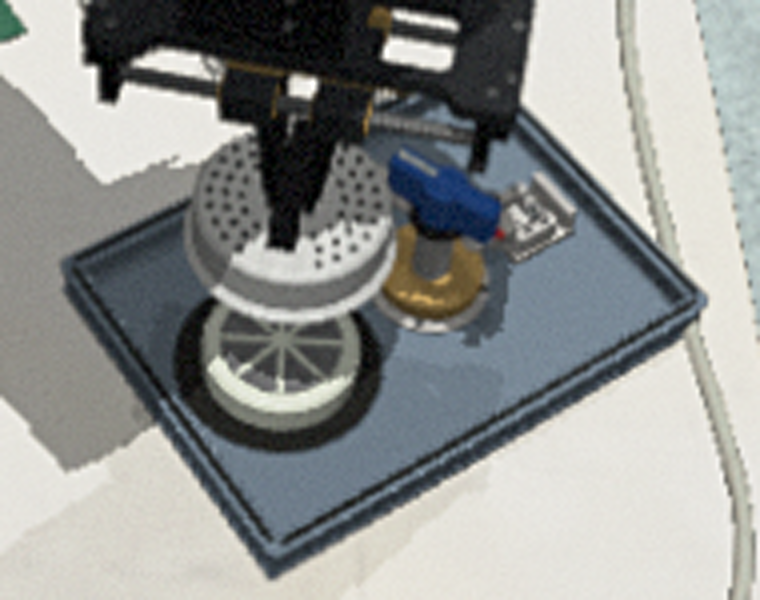

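The cover is held level and the white cassette remains seated at (280,360). Now to the mat.

Scaled: 54 mm is 0.54, -11 mm is -0.11.

tcp_steps --moves "0.07 -0.11 0 0 0;0.2 -0.32 0 0 0;0.37 -0.59 0 0 0;0.54 -0.86 0 0 0;0.71 -1.13 0 0 0"

```text
t: 8.48
eef_pos: [509.3, 160.5, 161.8]
tcp_rot: [-3.141, 0.001, 0.586]
ft_force: [0.8, 0.2, -2.3]
opening: 0.135
grip_force: 30.0
```

tcp_steps --moves "0.17 -0.27 0 0 0;0.34 -0.54 0 0 0;0.51 -0.81 0 0 0;0.68 -1.08 0 0 0;0.85 -1.35 0 0 0"

```text
t: 8.9
eef_pos: [505.2, 320.3, 161.6]
tcp_rot: [-3.141, 0.001, 0.587]
ft_force: [-0.3, 0.0, -2.2]
opening: 0.132
grip_force: 30.0
```

```bash
python3 go.py 503 388.5 165 0.581
```

```text
t 8.9 d [ 35.9 -58.   -3.4] len 68.0 turn 0.006 F [-0.3  0.  -2.2] j [0.45 0.53 1.7  0.   0.91 1.44]
```

Scaled: -58 mm is -0.58, -54 mm is -0.54.

tcp_steps --moves "0.14 -0.22 0 0 0;0.26 -0.42 0.05 0 0;0.34 -0.54 0.15 0 0;0.36 -0.58 0.3 0 0;0.36 -0.58 0.5 0 0"

```text
t: 9.32
eef_pos: [503.5, 388.2, 111.5]
tcp_rot: [-3.142, -0.001, 0.588]
ft_force: [-0.4, -0.1, -2.3]
opening: 0.132
grip_force: 30.0
```

tcp_steps --moves "0 0 0.15 0 0;0 0 0.25 0 0;0 0 0.3 0 0;0 0 0.3 0 0"

```text
t: 9.65
eef_pos: [503.4, 386.5, 80.9]
tcp_rot: [-3.142, 0.002, 0.586]
ft_force: [-0.1, 0.2, -1.6]
opening: 0.138
grip_force: 30.0
```

```bash
python3 go.py 503 388.5 54.5 0.581
```

```text
t 9.65 d [ 0.8 -1.9 26.4] len 26.0 turn 0.005 F [-0.1  0.2 -1.6] j [0.55 0.68 1.67 0.   0.8  1.54]
```

Scaled: 23 mm is 0.23, 20 mm is 0.2.

tcp_steps --moves "0.01 -0.015 0.08 0 0;0.01 -0.015 0.15 0 0;0.01 -0.015 0.2 0 0;0.01 -0.015 0.23 0 0;0.01 -0.015 0.23 0 0"

```text
t: 10.07
eef_pos: [503.5, 388.7, 58.6]
tcp_rot: [-3.142, 0.001, 0.587]
ft_force: [0.3, 0.3, -2.7]
opening: 0.134
grip_force: 30.0
```

tcp_steps --moves "0 0 0 0 0;0 0 0.005 0 0;0 0 0.01 0 0;0 0 0.01 0 0"

```text
t: 10.4
eef_pos: [503.8, 388.9, 58.4]
tcp_rot: [-3.142, -0.0, 0.587]
ft_force: [0.1, -0.7, -1.6]
opening: 0.136
grip_force: 30.0
```

```bash
python3 go.py 503 388.5 54.5 0.581
```

```text
t 10.4 d [-0.9 -0.1  3.9] len 4.0 turn 0.006 F [ 0.1 -0.7 -1.6] j [0.55 0.71 1.68 0.   0.75 1.54]
```

tcp_steps --moves "0 0 0.01 0 0;0 0 0.02 0 0;0 0 0.027 0 0;0 0 0.027 0 0;0 0 0.027 0 0"

```text
t: 10.82
eef_pos: [503.7, 388.8, 55.5]
tcp_rot: [-3.142, 0.0, 0.587]
ft_force: [-0.1, -0.0, -2.6]
opening: 0.138
grip_force: 30.0
```

```bash
python3 go.py 503 388.5 54.5 0.581
```

```text
t 10.82 d [-0.8 -0.1  1. ] len 1.0 turn 0.006 F [-0.1 -0.  -2.6] j [0.55 0.72 1.68 0.   0.75 1.54]
```

tcp_steps --moves "0 0 0.005 0 0;0 0 0.01 0 0;0 0 0.01 0 0;0 0 0.01 0 0"

```text
t: 11.15
eef_pos: [503.7, 388.9, 54.6]
tcp_rot: [-3.142, -0.0, 0.587]
ft_force: [0.1, 0.1, -1.6]
opening: 0.134
grip_force: 30.0
```

```bash
python3 go.py 503 388.5 54.5 0.581
```

```text
t 11.15 d [-0.8 -0.1  0.1] len 1.0 turn 0.006 F [ 0.1  0.1 -1.6] j [0.55 0.72 1.68 0.   0.75 1.54]
```

Not yet touching; creep down until there is contact force.

Scaled: 0.6 mm is 0.006, 0.3 mm is 0.003.

tcp_steps --moves "0 0 0.003 0 0;0 0 0.006 0 0;0 0 0.006 0 0"

```text
t: 11.4
eef_pos: [503.7, 388.9, 54.5]
tcp_rot: [3.142, -0.0, 0.587]
ft_force: [-2.7, -0.3, 6.0]
opening: 0.132
grip_force: 30.0
```

tcp_steps --moves "0 0 0.003 0 0;0 0 0.006 0 0;0 0 0.006 0 0"

```text
t: 11.65
eef_pos: [503.7, 388.9, 54.4]
tcp_rot: [3.142, -0.001, 0.587]
ft_force: [-3.6, -2.6, 11.6]
opening: 0.131
grip_force: 30.0
```

Contact at z 54.4, as predicted. Release and rise.

tcp_steps --moves "0 0 0 0 0.5;0 0 0 0 0.5;0 0 0 0 0.5;0 0 0 0 0.5;0 0 0 0 0.5"

```text
t: 12.07
eef_pos: [503.7, 388.9, 53.2]
tcp_rot: [-3.142, 0.0, 0.587]
ft_force: [0.6, -0.1, 0.1]
opening: 0.429
grip_force: 0.0
```

tcp_steps --moves "0 0 -0.1 0 0.5;0 0 -0.3 0 0.5;0 0 -0.6 0 0.5;0 0 -0.95 0 0.5;0 0 -1.3 0 0.5"

```text
t: 12.48
eef_pos: [503.4, 388.7, 185.2]
tcp_rot: [-3.142, 0.001, 0.587]
ft_force: [-0.1, 0.0, -0.1]
opening: 0.502
grip_force: 0.0
```

tcp_steps --moves "-0.4 0 -0.2 0 0.5;-0.8 0 -0.4 0 0.5;-1.2 0 -0.4 0 0.5;-1.6 0 -0.4 0 0.5;-1.9 0 -0.4 0 0.5"

```text
t: 12.9
eef_pos: [342.9, 282.1, 224.2]
tcp_rot: [-3.142, -0.001, 0.587]
ft_force: [0.8, 0.6, 0.9]
opening: 0.502
grip_force: 0.0
```

tcp_steps --moves "-0.1 0 0 0 0.5;-0.1 0 0 0 0.5"

```text
t: 13.07
eef_pos: [335.6, 277.2, 224.4]
tcp_rot: [3.142, -0.001, 0.587]
ft_force: [0.2, 1.0, 0.8]
opening: 0.502
grip_force: 0.0
```

Run:
```python
from pca import *
im=[]
for n,b in(("scene",(165,170,445,360)),("top",(140,130,420,285))):
    p,d=env.read_camera(n); np.savez(n+"9.npz",p=p,d=d); P=cloud(n,d)
    bb=(175,205,235,270) if n=="top" else (190,180,260,250)
    q=P[bb[1]:bb[3],bb[0]:bb[2]].reshape(-1,3); h=q[(q[:,2]>46)&(q[:,2]<60)]; print(n,fit(h[:,:2]) if len(h)>9 else len(h),np.median(h[:,2]))
    D=p[b[1]:b[3],b[0]:b[2],::-1]; im.append(cv2.resize(D,(560,int(560*D.shape[0]/D.shape[1]))))
a=np.vstack(im); a=cv2.resize(a,(int(a.shape[1]*600/a.shape[0]),600)); cv2.imwrite("pics/fin.png",a); print(a.shape)
```

```text
scene ('mid', array([504. , 385.8]), 'ang', np.float64(0.583), 'len', np.float64(64.2), np.float64(13.4), 122) 52.440332594475365
top ('mid', array([504. , 387.1]), 'ang', np.float64(0.588), 'len', np.float64(61.9), np.float64(13.1), 171) 53.35217394974359
(600, 486, 3)
```

View pics/fin.png

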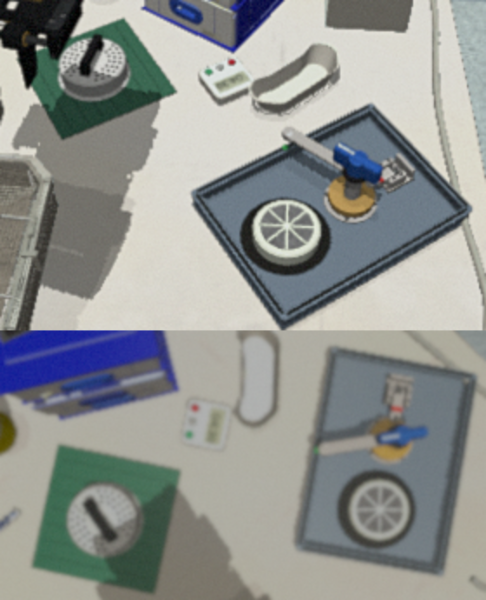

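The cover stands upright in the middle of the mat, the cassette is seated, and the dish and timer are unmoved. One last numeric check that the follower is fully down.

Run:
```python
from pca import *
A=[env.read_camera("top") for _ in range(6)]
def red(p):
    p=p.astype(float); w=np.clip(p[...,0]-p[...,1:].max(2)-25,0,None)[168:182,360:380]; y,x=np.mgrid[168:182,360:380]; return plane("top",[[(w*x).sum()/w.sum(),(w*y).sum()/w.sum()]],30)[0,:2]
print("red before",red(np.load("top0.npz")["p"]),"after",np.mean([red(a[0]) for a in A],0))
q=np.vstack([cloud("top",a[1])[170:205,345:395].reshape(-1,3) for a in A]); q=q[(q[:,2]>88)&(q[:,2]<100)]; print(fit(q[:,:2]))
```

```text
red before [649.32357011  -1.12829897] after [644.84960957   1.20423685]
('mid', array([604.6,   8. ]), 'ang', np.float64(1.727), 'len', np.float64(62.2), np.float64(22.6), 1232)
```

```bash
python3 -c "
from cell import env
print(env.job_done())"
```

```text
the job is handed in; nothing more can be done
None
```

The job is handed in at about 13.5 s: the knob is in the notch with the follower about 5 mm in, the cover stands upright in the middle of the mat, the cassette is still in its seat, and nothing else on the table was moved.

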